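# Ready the wax-dipping pot

### The job

Get the wax pot warming for loading: take its lid off and set it down gently, flat and centred on the round wooden board. Only then turn the blue handle of the hot-water valve until it lines up with the red marker on its dial, and let go. Leave the marker, the bottles, the jar and the seal stamp where they are.

Things in the scene. Friction and masses are not known exactly. Their poses are not given: they have to be found in the camera images.
- wax_pot: Fixed steel pot, 140 mm across, 205 mm high, 6 mm wall, its water valve on one side. Origin: centre of its underside on the table, z up; -x points from pot to valve. A capped steel stub, 32 mm across, juts along -x above the valve to 105 mm from the pot's axis, its centre line 182 mm up: it bars the gripper from coming straight down on the valve. 8 mm foot plate under the valve, 90 mm wide.
- lid: Loose lid, 0.3 to 0.6 kg: copper lip 148 mm across, 6 mm thick, resting on the pot's rim, over a steel plug 116 mm across, 10 mm deep, inside the rim (128 mm). Origin: centre of the plug's underside, z up; 195 mm above the table on the pot, level with the board's top when laid there. Lip top 16 mm above origin; wooden knob 36 mm across, 30 mm high, from 28 to 58 mm above origin.
- lid_knob (a point): Centre of the lid's wooden knob, 43 mm above the lid's origin: where to grip it from above (36 mm wide, round). 27 mm above the lip's top.
- board: Fixed round wooden board, 190 mm across, 18 mm thick, where the lid goes. Origin: centre of its underside, on the table; top 18 mm above.
- valve (a joint): Angle of the valve handle in rad: 0 closed, 1.6 the fully open stop. Grows counter-clockwise as seen looking down on the handle along its stem. Turns stiffly (about 0.12 N m) and stays where it is left.
- valve_grip (a point): Centre of the blue handle, a bar 100 long, 14 wide, 22 mm deep: pinch it here across its width. Turns with it: z is the stem's axis, outward, leaning 30 degrees from vertical away from the pot; y runs along the bar to its white nose. 104 mm above the table, 136 mm from the pot's axis. White 92 mm dial square to the stem 30 mm below. At 0 the nose points level to the pot's +y, at 1.57 down-slope.
- valve_nose (a point): Tip of the white nose of the handle, 50 mm from valve_grip along its y; same axes as valve_grip.
- marker (a joint): Angle of the red marker on the dial, on the same scale as joint valve: the handle lines up with the marker when the two joints are equal. To be left as it is.
- marker_tip (a point): Red tab (10 mm wide) at the edge of the dial, 60 mm from the stem's axis and 30 mm below the handle's centre along the stem. Its y axis points outward along the tab, its z is the stem's axis.
- bottle_a: Loose amber bottle, 68 mm across, 190 mm high, standing beside the valve. Origin: centre of its underside. Not to be disturbed.
- bottle_b: Loose amber bottle, same size, standing between pot and board. Origin: centre of its underside. Not to be disturbed.
- stamp: Loose brass seal stamp with wooden handle, standing upright, 44 mm across, 112 mm high. Origin: centre of its underside. Not to be disturbed.
- jar: Loose glass jar with brass cap, 76 mm across, 85 mm high, near the board. Origin: centre of its underside. Not to be disturbed.
Things that resemble listed ones, but are neither listed nor needed, are in the scene too. Of the things that look like the lid, the smaller one is meant.

How it is judged:
By the outcome, as a careful person would: the job done as asked, in the order asked, and still so for the second after the job is handed in, with the robot touching nothing.
It also fails if it takes over 54 s, if anything falls off the work surface, if the arm or the gripper's body presses on something with over 40 N, if the wrist force passes 120 N, or if a joint passes its speed limit or range.

### The arm

A 6-joint arm with a two-finger parallel gripper is mounted at the origin on the work surface. World frame = base frame: x ahead of the robot, y to its left, z up, the work surface at z = 0. Lengths are in mm, angles in rad, forces in N, time in s.
With the tool pointing down it reaches from about 275 to 1000 mm from the base axis. Payload 8.4 kg.
Tool frame: the origin (TCP) lies between the finger pads; the fingertips stand 17 mm ahead of it and the grasp point (between the pads) lies 2 mm behind it; z points along the fingers, y is the line along which they close (so a half turn about z gives the same grasp; the last joint's range is limited). The gripper opens to 85 mm and grips with 20 to 120 N. Pads are 22 mm wide; open, the fingers measure 114 mm over their backs; the gripper's body (76 mm by 85 mm) begins 54 mm behind the grasp point. The pads swing forward as they close: fully open they stand 13 mm farther back than shut.
Start: joints at [1.219, 0.353, 1.633, -0, 1.155, -0.002], TCP at [214.192, 587.154, 248.281] pointing down, gripper open.
Joint ranges: [-2.63, 2.63], [-0.92, 2.1], [0.06, 2.66], [-1.3, 4.44], [0, 2.69], [-3.02, 3.02]. Speed limits (rad/s): [2.22, 2.22, 2.79, 3.14, 3.14, 3.14].

### API

Orientations are given as [roll, pitch, yaw] about the fixed x, y, z axes, in that order (R = Rz(yaw) Ry(pitch) Rx(roll)).
In Python, from rig import sense, grab_frame, sign_off gives the robot as it stands. The module is installed in compiled form; this text tells all that it offers.
- The arm moves only by the tool send_rows, never from a script. Its argument "moves" is a list that holds one entry, the list of rows, each a list of 7 numbers: the shift along the world's x, y, z in m, then the turn, a rotation vector about the world's x, y, z in rad, then the opening, from -1 (shut) to 1 (fully open). In form: [[[dx, dy, dz, rx, ry, rz, jaw], ...]]. A call has 1 to 10 rows; each row shifts and turns the commanded pose from where the row before left it; what a row does not reach is not made up. A row lasts 1/10 s, in which the tool goes at most 50 mm and 8.59 degrees, less where a joint would pass 70% of its speed; a pose out of reach is approached as far as the arm can. A call with a gripper value outside its range is refused whole. The fingers move at their own pace and stop on an object; "grip_force" is the grip in N (left out, the last holds). Time passes only in rows, so rows that do not move let the fingers close. It gives the time, the measured TCP pose, the force, the opening and the grip force at its end, in the units of the state.
- sense(): the state, without advancing time (a new reading comes with each control period).
- grab_frame(name): name is "scene" or "top" or "wrist"; returns a dict with "img" (384x512x3 uint8, red, green, blue), "mtx" (3x3 intrinsics, pixels), "rvec" (rotation vector, rad) and "tvec" (3), from world to camera coordinates, as OpenCV has them; the wrist camera has in their place "T_tool_cam" (4x4, takes a point from camera to tool coordinates, whose origin is the TCP and whose axes are the flange's). Camera axes: x right, y down, z forward; pixel columns grow to the right and rows downward; lengths in mm; the calibration is good to about 2 mm. The wrist camera is an equidistant fisheye: a pixel r from the principal point sees the ray r / f radians off the axis. A picture is of the moment at which its call begins: read the wrist's pose just before it. There is no depth.
- sign_off(): hands the job in; it is judged then, once.
The state is a dict: "clock": time; "qpos": joint angles; "qvel": joint speeds; "joint_efforts": joint torques, N m; "eef_pos": TCP position; "tcp_rot": TCP orientation; "contact_force": force on the tool from outside, world axes, zero at the start; "wrist_torque": the same for the moment, N m; "opening": opening from 0.0 (shut) to 1.0 (fully open); "grasp_force": force on a finger pad.
Only numpy, scipy, OpenCV 4.12 (cv2) and the standard library are available. Lean on these libraries where they do the work, as an engineer would, in place of code of your own. Each camera call takes 0.05 s, during which the arm holds its last target. There are 200 camera calls.

## Working session

There is one attempt and no reset: what is moved stays moved. The work goes in short steps, Python scripts to look and compute and a tool call to move; the robot and the scene stay as the last step left them, time stands still between calls to the robot, and variables do not carry over. Pictures are saved under pics/ and viewed, at most 10 in all, crops included, and the job is handed in when it is done.

Besides the shell and the picture viewer there is one more tool, called after "Call:" as name([rows], argument=value, ...), one row to a line, values as JSON. send_rows: Moves the arm, as the interface text tells. Its arguments: {"type":"object","properties":{"moves":{"type":"array"},"grip_force":{"type":"number"}},"required":["moves"]}

```bash
mkdir -p pics
cat > h.py <<'E'
import numpy as np, cv2
from rig import sense, grab_frame, sign_off
def save(f,n): cv2.imwrite('pics/'+n,cv2.cvtColor(f['img'],cv2.COLOR_RGB2BGR))
E
python3 - <<'E'
from h import *
import pickle
d={n:grab_frame(n) for n in('scene','top')}
pickle.dump(d,open('f0.pkl','wb'))
for n in d: save(d[n],n+'0.png'); print(n,d[n]['mtx'].tolist(),d[n]['rvec'],d[n]['tvec'])
s=sense();print(s)
E
```

```text
scene [[405.8065399547624, 0.0, 248.0378624920103], [0.0, 405.8065399547624, 197.06282417370429], [0.0, 0.0, 1.0]] [ 1.32073182  2.16873439 -0.96301755] [ 267.43811062 -182.56034873 1673.78273297]
top [[432.5919258024691, 0.0, 254.5625822037001], [0.0, 432.5919258024691, 189.2639361304311], [0.0, 0.0, 1.0]] [ 2.13188686 -2.18189929  0.11258743] [  14.28859293  543.68478407 1389.2239992 ]
{'clock': 0.1, 'qpos': array([ 1.21862342e+00,  3.53601632e-01,  1.63403048e+00,  6.55941185e-06,
        1.15518488e+00, -2.39344509e-03]), 'qvel': array([ 0.00054122, -0.0023119 , -0.00204931, -0.0011499 , -0.0008495 ,
       -0.00141398]), 'joint_efforts': array([-1.23691614e-03, -6.06351542e+01, -3.42816174e+01, -6.67077597e-05,
        4.01351586e-03, -1.49540062e-05]), 'eef_pos': array([214.04301033, 586.79549444, 247.63505874]), 'tcp_rot': array([-3.14036833e+00, -8.92814281e-06,  2.79181053e+00]), 'contact_force': array([-0.7786409 ,  0.1442692 , -1.48457006]), 'wrist_torque': array([ 0.00530722, -0.03872795, -0.00357351]), 'grasp_force': 0.0, 'opening': 0.9988761512961268}
```

View pics/scene0.png

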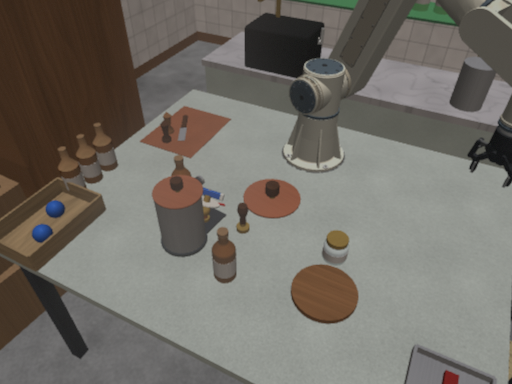

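View pics/top0.png

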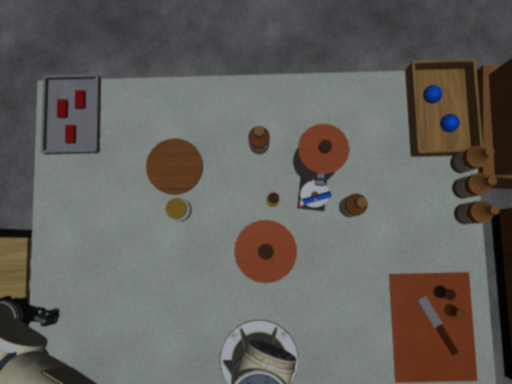

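Scene: pot with the small lid at (180,210), valve behind it, board (325,292). Top: lid on pot at (325,148), knob (326,146), valve (316,195), bottle_a (354,205), bottle_b (259,140), board (175,166), jar (178,209), stamp (273,199); the large decoy lid is at (266,251).

```bash
cat >> h.py <<'E'
def ray(f,uv):
    R=cv2.Rodrigues(f['rvec'])[0]; d=R.T@np.linalg.inv(f['mtx'])@[uv[0],uv[1],1]
    return -R.T@f['tvec'], d/np.linalg.norm(d)
def onz(f,uv,z):
    o,d=ray(f,uv); return o+d*(z-o[2])/d[2]
def tri(rs):
    A=sum(np.eye(3)-np.outer(d,d) for o,d in rs); b=sum((np.eye(3)-np.outer(d,d))@o for o,d in rs)
    p=np.linalg.solve(A,b); return p,[np.linalg.norm((np.eye(3)-np.outer(d,d))@(p-o)) for o,d in rs]
def blobs(img,lo,hi,box,minA=8):
    hsv=cv2.cvtColor(img,cv2.COLOR_RGB2HSV); m=cv2.inRange(hsv,lo,hi)
    k=np.zeros_like(m); x0,y0,x1,y1=box; k[y0:y1,x0:x1]=m[y0:y1,x0:x1]
    n,l,s,c=cv2.connectedComponentsWithStats(k)
    return [(s[i].tolist(),c[i].round(2).tolist()) for i in range(1,n) if s[i,4]>=minA],k
E
python3 - <<'E'
from h import *
import pickle
d=pickle.load(open('f0.pkl','rb'));t=d['top'];s=d['scene']
def ell(f,lo,hi,box):
    b,k=blobs(f['img'],lo,hi,box,100)
    c=max(cv2.findContours(k,cv2.RETR_EXTERNAL,cv2.CHAIN_APPROX_NONE)[0],key=cv2.contourArea)
    return cv2.fitEllipse(cv2.convexHull(c))
hs=lambda f,x,y:cv2.cvtColor(f['img'],cv2.COLOR_RGB2HSV)[y,x]
print('hsv lid',hs(t,310,150),hs(s,165,195),'knob',hs(t,326,146),hs(s,176,184),'board',hs(t,175,166),hs(s,325,292),'blue',hs(t,317,199),'red',hs(t,300,205),hs(t,301,206))
et=ell(t,(0,110,60),(14,255,255),(290,115,360,182));es=ell(s,(0,110,60),(14,255,255),(145,172,212,220))
print('lid',et,es,onz(t,et[0],211),onz(s,es[0],211))
bt=ell(t,(0,80,30),(20,255,255),(135,125,215,205));bs=ell(s,(0,80,30),(20,255,255),(280,255,370,330))
print('board',bt,bs,onz(t,bt[0],18),onz(s,bs[0],18),tri([ray(t,bt[0]),ray(s,bs[0])]))
print('lidtri',tri([ray(t,et[0]),ray(s,es[0])]))
print(blobs(t['img'],(100,120,60),(125,255,255),(285,170,350,225)))
print('red',blobs(t['img'],(0,120,60),(8,255,255),(285,190,350,225),2)[0],blobs(t['img'],(170,120,60),(180,255,255),(285,185,350,225),2)[0])
for n,p,z in(('bA',(354,205),190),('bB',(260,132),190),('stamp',(273,199),112),('jar',(177,208),85),('knob',(326,146),253)):print(n,onz(t,p,z).round())
c=cv2.resize(t['img'][100:225,225:370],None,fx=5,fy=5,interpolation=cv2.INTER_CUBIC)[:600]
c=np.clip(c[100:600].astype(int)*1.4,0,255).astype(np.uint8)
cv2.imwrite('pics/c1.png',c[:,:,::-1])
E
```

```text
hsv lid [  9 172 111] [  8 116 134] knob [  8 133  48] [ 8 69 67] board [ 13 172  89] [ 13 131 117] blue [112 131 132] red [  0 116 141] [  0 156 134]
lid ((323.0146179199219, 148.67434692382812), (49.450233459472656, 50.247802734375), 86.5760269165039) ((177.45689392089844, 190.28683471679688), (35.56568908691406, 48.986717224121094), 77.6308822631836) [ 636.47512481 -200.58325107  211.        ] [ 640.33304926 -201.14469721  211.        ]
board ((173.94033813476562, 165.94154357910156), (55.020301818847656, 56.008384704589844), 67.9974594116211) ((324.131591796875, 293.4441833496094), (56.77584457397461, 67.93228149414062), 111.52742767333984) [630.33168387 269.54135222  18.        ] [644.10427203 273.0157099   18.        ] (array([633.15887999, 271.85437151,   3.05280578]), [np.float64(0.6655193298798461), np.float64(0.6655193298798708)])
lidtri (array([ 637.62376223, -202.01124274,  208.31312106]), [np.float64(1.1436921019743924), np.float64(1.1436921019745208)])
([([303, 192, 28, 13, 140], [316.56, 197.51])], array([[0, 0, 0, ..., 0, 0, 0],
       [0, 0, 0, ..., 0, 0, 0],
       [0, 0, 0, ..., 0, 0, 0],
       ...,
       [0, 0, 0, ..., 0, 0, 0],
       [0, 0, 0, ..., 0, 0, 0],
       [0, 0, 0, ..., 0, 0, 0]], shape=(384, 512), dtype=uint8))
red [([299, 205, 4, 3, 6], [300.17, 206.0])] []
bA [ 473. -287.  190.]
bB [696. -20. 190.]
stamp [503. -55. 112.]
jar [484. 247.  85.]
knob [ 635. -203.  253.]
```

View pics/c1.png

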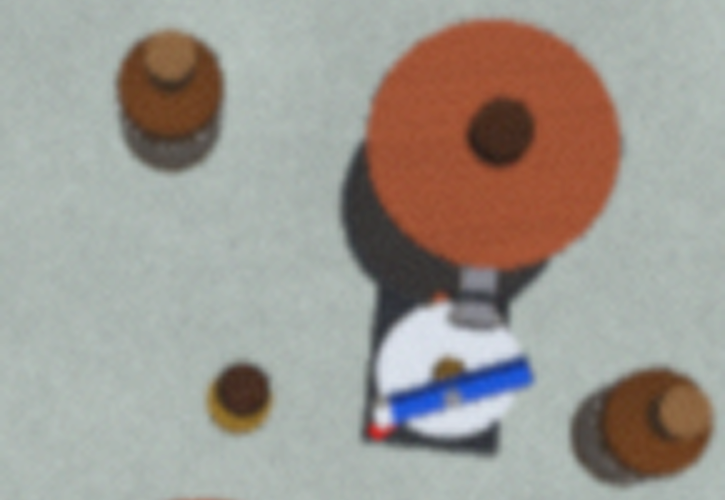

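Crop (5× from top px (225,120)): handle runs from its white nose (385,412) to (530,372). A red tab is just below the nose at (378,433). There is another small orange patch at (440,297), and the stub is at (478,295).

```bash
cat >> h.py <<'E'
def valve_geo(pot,yaw):
    x=np.array([np.cos(yaw),np.sin(yaw),0]);y=np.array([-np.sin(yaw),np.cos(yaw),0]);z=np.array([0,0,1.])
    a=-.5*x+.8660254*z; C=np.array([pot[0],pot[1],0])-136*x+104*z
    return C,a,y,np.cross(a,y)
def angle(o,d,C,a,y,e,h):
    P=C+h*a; p=o+d*((P-o)@a)/(d@a); v=p-P; return np.arctan2(v@e,v@y),np.linalg.norm(v)
E
python3 - <<'E'
from h import *
import pickle
d=pickle.load(open('f0.pkl','rb'));t=d['top']
pot=np.array([636.5,-201.5])
cr=lambda x,y:(225+x/5-.4,120+y/5-.4)
c=onz(t,cr(458,392),104+9); v=pot-c[:2]; print('C',c,'dist',np.hypot(*v),'yaw',np.arctan2(v[1],v[0]))
p,q=onz(t,cr(362,440),8),onz(t,cr(497,455),8); w=p-q;print('foot',p,q,np.hypot(*w[:2]),'yaw',np.arctan2(-w[0],w[1]))
for yaw in(np.arctan2(v[1],v[0]),np.arctan2(-w[0],w[1])):
    g=valve_geo(pot,yaw)
    for n,px,h in(('nose',cr(385,412),5),('tail',cr(528,372),5),('red',cr(378,433),-30),('orange',cr(440,297),-30)):print(n,angle(*ray(t,px),*g,h))
f=grab_frame('wrist');save(f,'w0.png');print(f['mtx'],f['T_tool_cam'].round(3))
R=cv2.Rodrigues(t['rvec'])[0];print('topcam',-R.T@t['tvec'])
E
```

```text
C [ 502.79544923 -188.37774224  113.        ] dist 134.34694095605346 yaw -0.09783038439578116
foot [ 481.98123507 -137.50197239    8.        ] [ 469.94228544 -226.49159188    8.        ] 89.80027107494197 yaw -0.13446849438470293
nose (np.float64(0.2751472337997066), np.float64(44.74583617768972))
tail (np.float64(-2.6533680928676255), np.float64(46.73254209739669))
red (np.float64(0.795423870313111), np.float64(60.781366964317705))
orange (np.float64(-1.3196959625549207), np.float64(54.92745075633745))
nose (np.float64(0.3519512073332515), np.float64(39.95400514819286))
tail (np.float64(-2.6623975366130637), np.float64(51.26793735232292))
red (np.float64(0.8874898284762764), np.float64(58.034463683340256))
orange (np.float64(-1.3675134493195185), np.float64(53.836192058363395))
[[297.31863964   0.         255.97682074]
 [  0.         297.31863964 194.33942009]
 [  0.           0.           1.        ]] [[-0.00000e+00 -9.46000e-01 -3.25000e-01  8.42140e+01]
 [ 1.00000e+00  0.00000e+00 -1.00000e-03  1.25900e+00]
 [ 1.00000e-03 -3.25000e-01  9.46000e-01 -1.25788e+02]
 [ 0.00000e+00  0.00000e+00  0.00000e+00  1.00000e+00]]
topcam [ 380.57601332  -11.75300525 1442.48549151]
```

Call:
send_rows([
  [[0.03, -0.03, 0.02, 0, 0, -0.08, 1], [0.035, -0.035, 0.02, 0, 0, -0.1, 1], [0.035, -0.035, 0.02, 0, 0, -0.1, 1], [0.035, -0.035, 0.02, 0, 0, -0.1, 1], [0.035, -0.035, 0.02, 0, 0, -0.1, 1], [0.035, -0.035, 0.02, 0, 0, -0.1, 1], [0.035, -0.035, 0.02, 0, 0, -0.1, 1], [0.035, -0.035, 0.02, 0, 0, -0.1, 1], [0.035, -0.035, 0, 0, 0, -0.05, 1], [0, 0, 0, 0, 0, 0, 1]],
])

```text
clock: 1.15
eef_pos: [512.2, 288.6, 399.7]
tcp_rot: [3.14, 0.002, 1.955]
contact_force: [-0.7, 0.5, -1.1]
opening: 0.997
grasp_force: 0.0
```

```bash
cat >> h.py <<'E'
from scipy.spatial.transform import Rotation as Ro
def wgrab():
    s=sense(); f=grab_frame('wrist'); T=np.eye(4); T[:3,:3]=Ro.from_euler('xyz',s['tcp_rot']).as_matrix(); T[:3,3]=s['eef_pos']
    f['T']=T@f['T_tool_cam']; return f
def wray(f,uv):
    K=f['mtx']; v=np.array([(uv[0]-K[0,2]),(uv[1]-K[1,2])])/K[0,0]; r=np.linalg.norm(v)+1e-9
    d=np.r_[v/r*np.sin(r),np.cos(r)]; return f['T'][:3,3],f['T'][:3,:3]@d
def wproj(f,p):
    c=f['T'][:3,:3].T@(np.array(p)-f['T'][:3,3]); r=np.hypot(c[0],c[1]); th=np.arctan2(r,c[2])
    return f['mtx'][:2,2]+f['mtx'][0,0]*th*c[:2]/r
def zcut(r,z): o,d=r; return o+d*(z-o[2])/d[2]
def circfit(P):
    A=np.c_[2*P,np.ones(len(P))]; s=np.linalg.lstsq(A,(P**2).sum(1),rcond=None)[0]; return s[:2],np.sqrt(s[2]+s[:2]@s[:2])
E
python3 - <<'E'
from h import *
import pickle
f=wgrab();pickle.dump(f,open('w1.pkl','wb'));save(f,'w1.png')
print(wproj(f,[632,270,18]))
E
```

```text
[313.42076989 179.38506584]
```

View pics/w1.png

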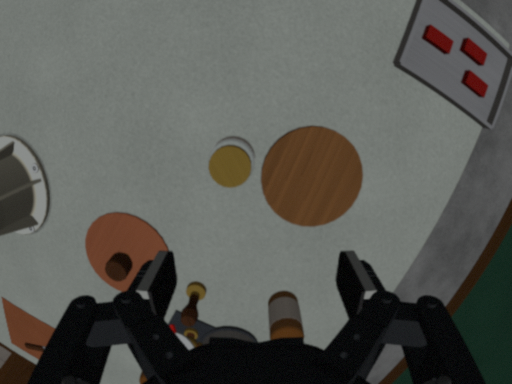

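Wrist view: board is a clear disc at (312,176), with the jar cap at (230,165). Fingers cover the bottom.

Call:
send_rows([
  [[0.005, -0.048, 0, 0, 0, -0.07, 1], [0.005, -0.048, 0, 0, 0, -0.07, 1], [0.005, -0.048, 0, 0, 0, -0.07, 1], [0.005, -0.048, 0, 0, 0, -0.07, 1], [0.005, -0.048, 0, 0, 0, -0.07, 1], [0.005, -0.048, 0, 0, 0, -0.07, 1], [0.005, -0.048, 0, 0, 0, -0.07, 1], [0.005, -0.048, 0, 0, 0, -0.07, 1], [0.005, -0.048, 0, 0, 0, -0.07, 1], [0.005, -0.048, 0, 0, 0, -0.07, 1]],
])

```text
clock: 2.2
eef_pos: [558.5, -188.0, 399.1]
tcp_rot: [-3.141, -0.001, 1.26]
contact_force: [0.8, 0.3, -0.5]
opening: 1.002
grasp_force: 0.0
```

Call:
send_rows([
  [[0, -0.04, 0, 0, 0, 0, 1], [0, 0, 0, 0, 0, 0, 1], [0, 0, 0, 0, 0, 0, 1]],
])

```text
clock: 2.5
eef_pos: [558.5, -227.0, 398.7]
tcp_rot: [-3.14, -0.001, 1.261]
contact_force: [-0.3, 0.7, -0.5]
opening: 1.002
grasp_force: 0.0
```

Run:
```python
from h import *
import pickle
def fit(f,box,lo,hi,z):
    b,k=blobs(f['img'],lo,hi,box,100)
    c=cv2.convexHull(max(cv2.findContours(k,cv2.RETR_EXTERNAL,cv2.CHAIN_APPROX_NONE)[0],key=cv2.contourArea)).reshape(-1,2)
    P=np.array([zcut(wray(f,q),z)[:2] for q in c]); return circfit(P)
f=pickle.load(open('w1.pkl','rb'))
for z in(8,18,28): print('board z',z,fit(f,(255,118,370,232),(5,90,40),(20,255,255),z))
print('jar cap',zcut(wray(f,(230,165)),85))
f=wgrab();pickle.dump(f,open('w2.pkl','wb'));save(f,'w2.png');s=sense();print(s['qpos'],s['eef_pos'])
```

```text
board z 8 (array([632.89394079, 269.79388714]), np.float64(95.03599725408864))
board z 18 (array([629.95209745, 271.69249468]), np.float64(93.19876960711058))
board z 28 (array([627.01025411, 273.59110221]), np.float64(91.36154196013779))
jar cap [483.70135208 255.4306909   85.        ]
[-3.87619581e-01  2.14777603e-01  1.49080867e+00  7.17881166e-04
  1.43711213e+00 -7.93525142e-02] [ 558.61727827 -226.1989724   398.95302812]
```

View pics/w2.png

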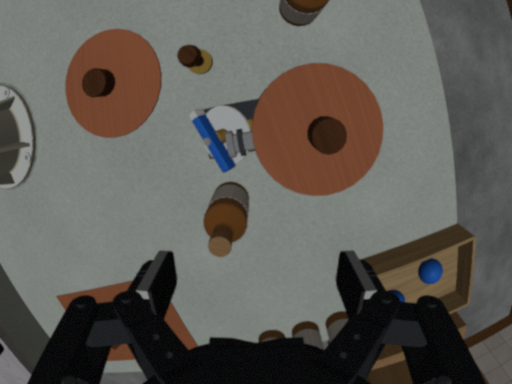

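Wrist view 2: lid at (317,129), knob (327,134), valve handle from its white nose (196,113) to (228,167), bottle_a (225,215).

Run:
```python
from h import *
import pickle
f=pickle.load(open('w2.pkl','rb'));d=pickle.load(open('f0.pkl','rb'));t=d['top']
def hull(img,box,lo,hi):
    b,k=blobs(img,lo,hi,box,20)
    return cv2.convexHull(max(cv2.findContours(k,cv2.RETR_EXTERNAL,cv2.CHAIN_APPROX_NONE)[0],key=cv2.contourArea)).reshape(-1,2).astype(float)
hw=hull(f['img'],(252,60,390,200),(0,110,70),(14,255,255));ht=hull(t['img'],(290,115,360,182),(0,110,60),(14,255,255))
for z in(201,211,221):print('lid',z,circfit(np.array([zcut(wray(f,q),z)[:2] for q in hw])),circfit(np.array([onz(t,q,z)[:2] for q in ht])))
kw=hull(f['img'],(295,105,360,165),(0,0,0),(180,255,62));kt=hull(t['img'],(312,132,340,160),(0,0,0),(180,255,75))
a,b=kw.mean(0),kt.mean(0); a=cv2.fitEllipse(kw.astype(np.float32))[0];b=cv2.fitEllipse(kt.astype(np.float32))[0]
print('knob px',a,b,tri([wray(f,a),ray(t,b)]))
c=cv2.resize(f['img'][75:215,165:305],None,fx=4.2,fy=4.2,interpolation=cv2.INTER_CUBIC)
cv2.imwrite('pics/c2.png',np.clip(c[:,:,::-1].astype(int)*1.5,0,255).astype(np.uint8))
```

```text
lid 201 (array([ 639.81325089, -202.4412145 ]), np.float64(74.75582619685628)) (array([ 639.03636221, -202.0682299 ]), np.float64(73.27955757002847))
lid 211 (array([ 638.10826161, -200.69078213]), np.float64(72.44542351526236)) (array([ 636.95449858, -200.53526616]), np.float64(72.68930051047805))
lid 221 (array([ 636.40327232, -198.94034975]), np.float64(70.13502083366635)) (array([ 634.87263495, -199.00230241]), np.float64(72.09904345091952))
knob px (326.3155212402344, 134.46420288085938) (324.6515197753906, 146.04153442382812) (array([ 639.23571076, -202.03600199,  234.45057297]), [np.float64(0.17619368030393223), np.float64(0.17619368030407662)])
```

View pics/c2.png

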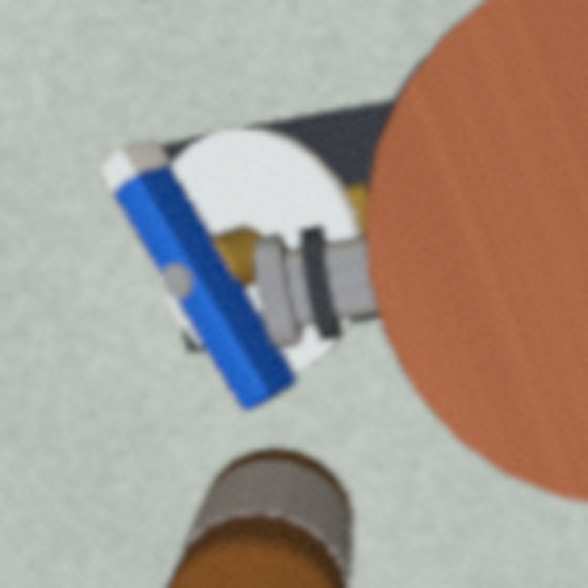

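Call:
send_rows([
  [[0.02, 0.0065, -0.02, 0, 0, 0, 1], [0.02, 0.0065, -0.025, 0, 0, 0, 1], [0.02, 0.0065, -0.025, 0, 0, 0, 1], [0.0195, 0.0065, -0.02, 0, 0, 0, 1], [0, 0, -0.02, 0, 0, 0, 1], [0, 0, -0.02, 0, 0, 0, 1], [0, 0, -0.015, 0, 0, 0, 1], [0, 0, -0.01, 0, 0, 0, 1], [0, 0, -0.007, 0, 0, 0, 1], [0, 0, 0, 0, 0, 0, 1]],
])

```text
clock: 3.55
eef_pos: [637.9, -200.9, 236.9]
tcp_rot: [-3.141, -0.0, 1.262]
contact_force: [0.4, 0.8, 0.5]
opening: 1.003
grasp_force: 0.0
```

Call:
send_rows([
  [[0, 0, 0, 0, 0, 0, -0.5], [0, 0, 0, 0, 0, 0, -1], [0, 0, 0, 0, 0, 0, -1], [0, 0, 0, 0, 0, 0, -1], [0, 0, 0, 0, 0, 0, -1], [0, 0, 0, 0, 0, 0, -1]],
], grip_force=50)

```text
clock: 4.15
eef_pos: [638.6, -201.6, 238.3]
tcp_rot: [3.14, 0.0, 1.262]
contact_force: [-0.7, -0.2, 5.3]
opening: 0.41
grasp_force: 50.4
```

Call:
send_rows([
  [[0, 0, 0.005, 0, 0, 0, -1], [0, 0, 0.01, 0, 0, 0, -1], [0, 0, 0.015, 0, 0, 0, -1], [0, 0, 0.015, 0, 0, 0, -1], [0, 0, 0.015, 0, 0, 0, -1], [0, 0, 0.02, 0, 0, 0, -1], [0, 0, 0.02, 0, 0, 0, -1], [0, 0, 0, 0, 0, 0, -1]],
])

```text
clock: 4.95
eef_pos: [639.6, -201.7, 341.8]
tcp_rot: [3.135, -0.0, 1.262]
contact_force: [0.2, -1.2, -4.8]
opening: 0.408
grasp_force: 50.6
```

Run:
```python
from h import *
import pickle
f=wgrab();s=sense();print(s['eef_pos'],s['contact_force'],s['wrist_torque'],s['opening'],s['qpos'])
t=grab_frame('top');sc=grab_frame('scene');pickle.dump((t,sc),open('f1.pkl','wb'))
a=cv2.resize(t['img'][100:230,225:385],None,fx=2.5,fy=2.5);b=cv2.resize(f['img'],(400,300));c=cv2.resize(sc['img'][120:270,120:270],(300,300))
o=np.zeros((625,800,3),np.uint8)[:600];o[:300,:400]=b;o[:300,400:700]=c;o[300:600,:400]=a[:300]
cv2.imwrite('pics/c3.png',o[:,:,::-1])
```

```text
[ 638.92509031 -201.54623138  339.64953692] [ 0.10078539  0.50088093 -6.47935021] [-2.85939442e-02 -2.55584204e-03 -4.17868470e-05] 0.4018201014984885 [-3.07800053e-01  3.55636362e-01  1.42717118e+00 -1.09775814e-05
  1.35500675e+00  1.20719280e-03]
```

View pics/c3.png

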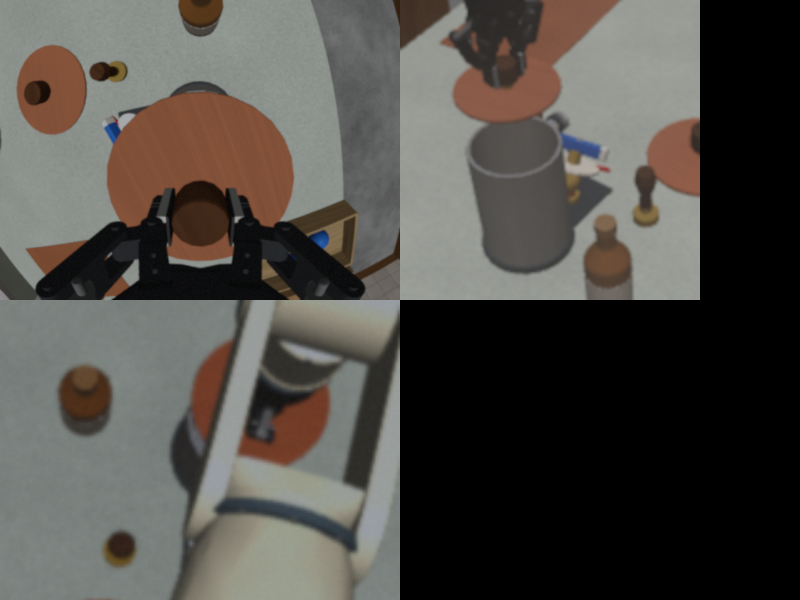

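Lid is held level above the open pot, centred between the fingers. The scene crop shows the red tab at (603,169), beside the dial and below the nose at (605,153).

Call:
send_rows([
  [[0, 0.01, 0, 0, 0, 0.02, -1], [-0.0005, 0.02, 0, 0, 0, 0.03, -1], [-0.0005, 0.035, 0, 0, 0, 0.05, -1], [-0.001, 0.04, 0, 0, 0, 0.06, -1], [-0.001, 0.042, 0, 0, 0, 0.07, -1], [-0.001, 0.042, 0, 0, 0, 0.07, -1], [-0.001, 0.042, 0, 0, 0, 0.07, -1], [-0.001, 0.042, 0, 0, 0, 0.07, -1], [-0.001, 0.042, 0, 0, 0, 0.07, -1], [-0.001, 0.042, 0, 0, 0, 0.07, -1]],
])

```text
clock: 6.1
eef_pos: [628.8, 158.9, 336.9]
tcp_rot: [-3.141, -0.001, 1.847]
contact_force: [1.0, -0.2, -5.8]
opening: 0.412
grasp_force: 50.5
```

Call:
send_rows([
  [[-0.001, 0.04, 0, 0, 0, 0.05, -1], [0, 0.033, 0, 0, 0, 0.03, -1], [0, 0.022, -0.02, 0, 0, 0.02, -1], [0, 0.014, -0.03, 0, 0, 0, -1], [0, 0.006, -0.035, 0, 0, 0, -1], [0, 0, -0.035, 0, 0, 0, -1], [0, 0, -0.03, 0, 0, 0, -1], [0, 0, -0.02, 0, 0, 0, -1], [0, 0, 0, 0, 0, 0, -1], [0, 0, 0, 0, 0, 0, -1]],
])

```text
clock: 7.1
eef_pos: [628.5, 271.7, 167.5]
tcp_rot: [-3.141, -0.0, 1.943]
contact_force: [0.6, 0.1, -5.0]
opening: 0.411
grasp_force: 50.7
```

```bash
cat > m.py <<'E'
from h import *
f=wgrab();s=sense();e=s['eef_pos'];print(e,s['tcp_rot'],s['contact_force'])
save(f,'w3.png')
def pts(box,lo,hi,z):
    b,k=blobs(f['img'],lo,hi,box,50)
    c=cv2.convexHull(max(cv2.findContours(k,cv2.RETR_EXTERNAL,cv2.CHAIN_APPROX_NONE)[0],key=cv2.contourArea)).reshape(-1,2)
    return c,np.array([zcut(wray(f,q),z)[:2] for q in c])
c,P=pts((90,60,420,345),(0,110,60),(10,255,255),e[2]-43.3+14)
m=(c[:,1]<225); print('lid',circfit(P[m]),m.sum())
t=grab_frame('top');save(t,'t3.png')
E
python3 m.py
```

```text
[629.29831133 271.72261842 168.53356726] [ 3.14026867e+00 -2.37019088e-04  1.94291440e+00] [-0.47867003  0.5137135  -4.18943038]
lid (array([628.45866754, 272.97913756]), np.float64(72.47921909315635)) 31
```

View pics/w3.png

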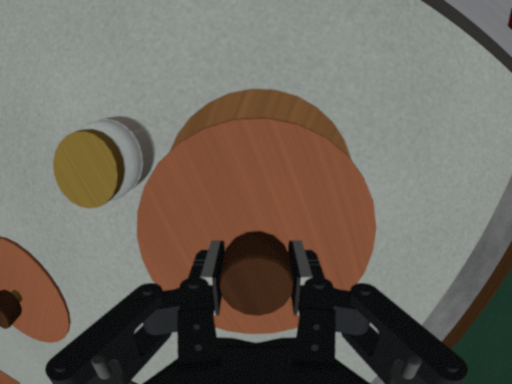

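Wrist view: lid (centre ≈(257,225)) hangs over the board, whose rim shows at (260,100); the jar cap is at (88,168), clear of both.

Call:
send_rows([
  [[0.0008, -0.002, -0.01, 0, 0, 0, -1], [0, 0, -0.02, 0, 0, 0, -1], [0, 0, -0.025, 0, 0, 0, -1], [0, 0, -0.02, 0, 0, 0, -1], [0, 0, -0.012, 0, 0, 0, -1], [0, 0, -0.008, 0, 0, 0, -1], [0, 0, -0.004, 0, 0, 0, -1], [0, 0, 0, 0, 0, 0, -1]],
])

```text
clock: 8.0
eef_pos: [630.2, 268.7, 68.6]
tcp_rot: [3.141, 0.0, 1.942]
contact_force: [0.1, 0.7, -4.4]
opening: 0.41
grasp_force: 51.0
```

Call:
send_rows([
  [[0, 0, -0.002, 0, 0, 0, -1], [0, 0, -0.002, 0, 0, 0, -1], [0, 0, 0, 0, 0, 0, -1]],
])

```text
clock: 8.3
eef_pos: [630.0, 268.7, 64.6]
tcp_rot: [3.141, -0.0, 1.942]
contact_force: [-1.5, 0.4, -5.1]
opening: 0.407
grasp_force: 51.0
```

Call:
send_rows([
  [[0, 0, -0.001, 0, 0, 0, -1], [0, 0, -0.001, 0, 0, 0, -1], [0, 0, 0, 0, 0, 0, -1]],
])

```text
clock: 8.6
eef_pos: [629.9, 268.7, 62.3]
tcp_rot: [-3.141, -0.0, 1.942]
contact_force: [-0.8, -0.2, -5.5]
opening: 0.406
grasp_force: 51.0
```

Call:
send_rows([
  [[0, 0, -0.001, 0, 0, 0, -1], [0, 0, 0, 0, 0, 0, -1]],
])

```text
clock: 8.8
eef_pos: [630.0, 268.7, 61.4]
tcp_rot: [3.141, -0.0, 1.942]
contact_force: [-0.4, -0.3, -4.9]
opening: 0.403
grasp_force: 51.0
```

Call:
send_rows([
  [[0, 0, -0.001, 0, 0, 0, -1], [0, 0, 0, 0, 0, 0, -1]],
])

```text
clock: 9.0
eef_pos: [630.0, 268.7, 61.3]
tcp_rot: [3.141, 0.0, 1.942]
contact_force: [-4.1, -1.3, 4.6]
opening: 0.406
grasp_force: 52.1
```

Call:
send_rows([
  [[0, 0, -0.001, 0, 0, 0, -1], [0, 0, 0, 0, 0, 0, -1]],
])

```text
clock: 9.2
eef_pos: [630.0, 268.7, 61.3]
tcp_rot: [3.141, -0.0, 1.942]
contact_force: [-7.5, -2.8, 12.9]
opening: 0.409
grasp_force: 52.9
```

Call:
send_rows([
  [[0, 0, 0.0008, 0, 0, 0, -1], [0, 0, 0, 0, 0, 0, -0.05], [0, 0, 0, 0, 0, 0, 0.3], [0, 0, 0, 0, 0, 0, 1], [0, 0, 0, 0, 0, 0, 1], [0, 0, 0, 0, 0, 0, 1]],
])

```text
clock: 9.8
eef_pos: [630.0, 268.7, 60.1]
tcp_rot: [3.142, -0.0, 1.942]
contact_force: [0.8, 0.5, -1.5]
opening: 0.998
grasp_force: 0.0
```

Call:
send_rows([
  [[0, 0, 0.01, 0, 0, 0, 1], [0, 0, 0.02, 0, 0, 0, 1], [0, 0, 0.04, 0, 0, 0, 1], [0, 0, 0.045, 0, 0, 0, 1], [0, 0, 0.045, 0, 0, 0, 1], [0, 0, 0.045, 0, 0, 0, 1], [0, -0.02, 0.04, 0, 0, 0, 1], [0, -0.03, 0.02, 0, 0, 0, 1], [0, -0.02, 0, 0, 0, 0, 1], [0, 0, 0, 0, 0, 0, 1]],
])

```text
clock: 10.8
eef_pos: [629.9, 196.3, 325.7]
tcp_rot: [3.141, 0.001, 1.94]
contact_force: [-0.4, 0.0, -0.1]
opening: 1.002
grasp_force: 0.0
```

Run:
```python
from h import *
f=wgrab();print(sense()['eef_pos'],sense()['opening']);t=grab_frame('top');sc=grab_frame('scene')
def hu(k): return cv2.convexHull(np.vstack(cv2.findContours(k,cv2.RETR_EXTERNAL,cv2.CHAIN_APPROX_NONE)[0])).reshape(-1,2)
u=wproj(f,[630,270,30]);print(u);x,y=u.astype(int);B=(x-110,max(y-110,0),x+110,y+110)
for n,lo,hi,z in(('lid',(0,110,60),(10,255,255),34),('board',(0,110,40),(20,255,255),18)):
    k=blobs(f['img'],lo,hi,B)[1]; k=cv2.morphologyEx(k,cv2.MORPH_OPEN,np.ones((3,3)))
    P=np.array([zcut(wray(f,q),z)[:2] for q in hu(k)]);print(n,circfit(P),len(P))
o=np.zeros((384,800,3),np.uint8);o[:,:512]=f['img'];o[:250,512:762]=cv2.resize(sc['img'][240:340,270:370],(250,250));cv2.imwrite('pics/c4.png',o[:,:,::-1])
```

```text
[629.51491527 197.50289925 324.62780042] 0.9988832904157707
[274.69969776 107.16350894]
lid (array([629.82029836, 269.29372917]), np.float64(72.40399534991242)) 37
board (array([631.61450974, 270.72870397]), np.float64(92.68266022036858)) 50
```

View pics/c4.png

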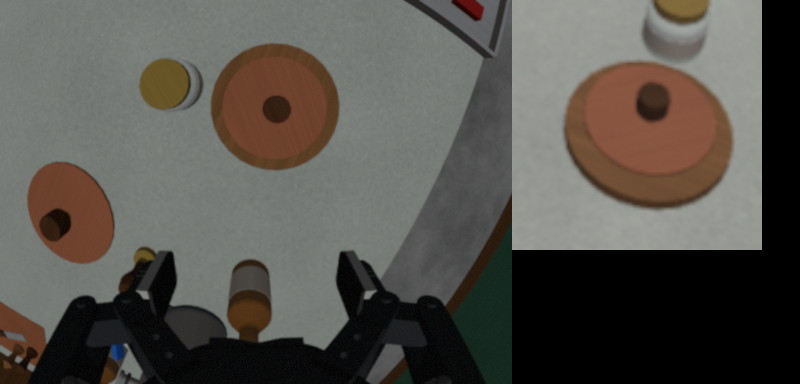

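Lid lies flat and centred: lid (275,107) inside the board ring, with an even margin. Offset about 2 mm. Now the valve.

```bash
cat >> h.py <<'E'
def goal(C,yaw,th,back,side,n):
    a=valve_geo([0,0],yaw)[1]; y=np.array([-np.sin(yaw),np.cos(yaw),0]); e=np.cross(a,y)
    b=np.cos(th)*y+np.sin(th)*e; R=np.c_[b,np.cross(-a,b),-a]; p=np.array(C)+back*a+side*b
    s=sense(); R0=Ro.from_euler('xyz',s['tcp_rot']); rv=(Ro.from_matrix(R)*R0.inv()).as_rotvec()
    d=p-s['eef_pos']; print('goal',p.round(1),'d',d.round(1),'rv',rv.round(3),abs(np.linalg.norm(rv)),'per row',(d/n).round(1),(rv/n).round(4)); return p,R
E
python3 - <<'E'
from h import *
goal((502,-186,104),-.115,.33,180,-45,16)
E
```

```text
goal [ 420.3 -219.4  267.2] d [-209.1 -418.2  -56.6] rv [-0.02  -0.526 -0.152] 0.5477502393837026 per row [-13.1 -26.1  -3.5] [-0.0012 -0.0329 -0.0095]
```

Call:
send_rows([
  [[-0.021, -0.042, -0.005, -0.002, -0.053, -0.015, 1], [-0.021, -0.042, -0.005, -0.002, -0.053, -0.015, 1], [-0.021, -0.042, -0.005, -0.002, -0.053, -0.015, 1], [-0.021, -0.042, -0.005, -0.002, -0.053, -0.015, 1], [-0.021, -0.042, -0.005, -0.002, -0.053, -0.015, 1], [-0.021, -0.042, -0.005, -0.002, -0.053, -0.015, 1], [-0.021, -0.042, -0.007, -0.002, -0.053, -0.015, 1], [-0.021, -0.042, -0.007, -0.002, -0.053, -0.015, 1], [-0.021, -0.042, -0.007, -0.002, -0.053, -0.015, 1], [-0.02, -0.04, -0.006, -0.002, -0.049, -0.015, 1]],
])

```text
clock: 11.95
eef_pos: [423.9, -211.9, 268.2]
tcp_rot: [2.649, 0.161, 1.751]
contact_force: [1.0, 0.2, -0.3]
opening: 0.999
grasp_force: 0.0
```

Call:
send_rows([
  [[0, 0, 0, 0, 0, 0, 1], [0, 0, 0, 0, 0, 0, 1]],
])

```text
clock: 12.15
eef_pos: [424.4, -211.8, 268.2]
tcp_rot: [2.651, 0.158, 1.748]
contact_force: [0.5, 0.7, 0.8]
opening: 0.998
grasp_force: 0.0
```

Run:
```python
from h import *
import pickle
f=wgrab();s=sense();print(s['eef_pos'],s['tcp_rot'],s['qpos']);pickle.dump(f,open('w5.pkl','wb'))
u=wproj(f,(502,-186,104)).astype(int);print(u)
x0,y0=max(u[0]-90,0),max(u[1]-70,0);print(x0,y0)
c=cv2.resize(f['img'][y0:y0+140,x0:x0+180],None,fx=4,fy=4,interpolation=cv2.INTER_CUBIC)
cv2.imwrite('pics/c5.png',np.clip(c[:,:,::-1].astype(int)*1.4,0,255).astype(np.uint8))
```

```text
[ 425.20488449 -210.92808637  268.66663465] [2.65077774 0.15870276 1.7507994 ] [-0.63400638 -0.11159626  2.22734056  0.4401506   0.61834824 -1.16233477]
[251 141]
161 71
```

View pics/c5.png

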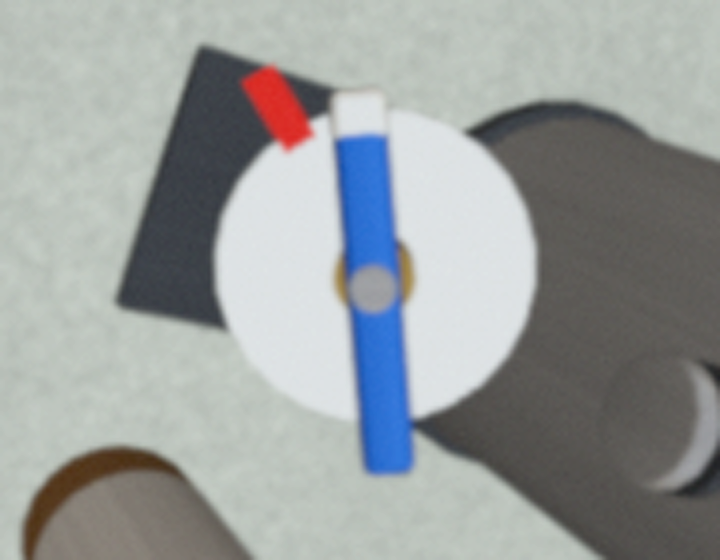

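The marker is clear: red tab from (258,72) to (300,142). The handle runs from its nose (358,92) to its tail (388,472) with the dowel at (373,289), on the white dial centred near (375,265).

```bash
cat > v.py <<'E'
from h import *
import pickle
f=pickle.load(open('w5.pkl','rb'));w2=pickle.load(open('w2.pkl','rb'));t=pickle.load(open('f0.pkl','rb'))['top']
cr=lambda x,y:(161+(x+.5)/4-.5,71+(y+.5)/4-.5)
D,err=tri([wray(f,cr(373,289)),ray(t,(225+452/5-.4,120+396/5-.4)),wray(w2,(165+178/4.2-.4,75+278/4.2-.4))]);print('dowel',D,err)
p,q=zcut(wray(f,cr(200,46)),8)[:2],zcut(wray(f,cr(118,302)),8)[:2];w=p-q;print('foot',np.linalg.norm(w),'yaw',np.arctan2(-w[0],w[1]))
v=np.array([637,-201])-D[:2];print('axis yaw',np.arctan2(v[1],v[0]),np.hypot(*v))
for yaw in(-.09,-.115,-.135):
    _,a,y,e=valve_geo([0,0],yaw); C=D-12*a
    # dial ellipse centre from white mask, plane h=-30 through C
    k=blobs(f['img'],(0,0,150),(180,40,255),(205,85,300,185),50)[1]
    c=cv2.convexHull(max(cv2.findContours(k,cv2.RETR_EXTERNAL,cv2.CHAIN_APPROX_NONE)[0],key=cv2.contourArea)).reshape(-1,2)
    def pl(px,h):
        o,d=wray(f,px);P=C+h*a;r=o+d*((P-o)@a)/(d@a)-P;return np.array([r@y,r@e])
    cc=[circfit(np.array([pl(x,-30) for x in c if x[1]>100]))]
    A=lambda r:np.arctan2(r[1],r[0])
    n,tl=pl(cr(358,92),11),pl(cr(388,472),11); mo,mi=pl(cr(258,73),-30),pl(cr(300,142),-30)
    print(yaw,'C',C.round(1),'dial',cc[0][0].round(1),cc[0][1].round(1),'handle len',np.linalg.norm(n-tl).round(1),'mid',((n+tl)/2).round(1),'ang',A(n-tl).round(3),'mark r',np.linalg.norm(mo).round(1),np.linalg.norm(mi).round(1),'ang',A(mo).round(3),A((mo+mi)/2).round(3),A(mo-mi).round(3), 'about dial ctr',A((mo+mi)/2-cc[0][0]).round(3))
E
python3 v.py
```

```text
dowel [ 499.6535628  -184.31780684  113.48953225] [np.float64(0.4191767646029843), np.float64(0.7362410067670382), np.float64(0.5893097068261505)]
foot 86.41764605662684 yaw -0.12496294563462527
axis yaw -0.12086863183357258 138.3558433168676
-0.09 C [ 505.6 -184.9  103.1] dial [-0.6 -2.2] 42.7 handle len 98.3 mid [0.1 0.3] ang 0.386 mark r 64.4 41.3 ang 0.854 0.857 0.839 about dial ctr 0.874
-0.115 C [ 505.6 -185.   103.1] dial [ 0.  -2.3] 42.7 handle len 98.2 mid [0.2 0.4] ang 0.408 mark r 64.7 41.7 ang 0.87 0.872 0.861 about dial ctr 0.899
-0.135 C [ 505.6 -185.1  103.1] dial [ 0.5 -2.3] 42.6 handle len 98.0 mid [0.3 0.4] ang 0.425 mark r 65.1 42.0 ang 0.883 0.884 0.879 about dial ctr 0.918
```

Run:
```python
from h import *
goal((504.5,-185,103.5),-.12,.41,70,0,6)
```

```text
goal [ 469.8 -180.8  164.1] d [  44.5   30.1 -104.5] rv [-0.042 -0.005  0.059] 0.0727372114130714 per row [  7.4   5.  -17.4] [-0.007  -0.0008  0.0099]
```

Call:
send_rows([
  [[0, 0.01, 0, -0.007, -0.001, 0.01, -0.3], [0, 0.02, 0, -0.007, -0.001, 0.01, -0.3], [0.011, 0, -0.025, -0.007, -0.001, 0.01, -0.3], [0.011, 0, -0.025, -0.007, -0.001, 0.01, -0.3], [0.011, 0, -0.025, -0.007, -0.001, 0.01, -0.3], [0.0115, 0, -0.0295, -0.007, 0, 0.009, -0.3], [0, 0, 0, 0, 0, 0, -0.3], [0, 0, 0, 0, 0, 0, -0.3]],
])

```text
clock: 13.0
eef_pos: [470.0, -179.0, 164.4]
tcp_rot: [2.655, 0.201, 1.815]
contact_force: [-0.2, 0.2, 0.3]
opening: 0.347
grasp_force: 0.0
```

Run:
```python
from h import *
goal((504.5,-185,103.5),-.12,.41,1,0,7)
f=wgrab();print(sense()['opening'])
save(f,'w6.png')
```

```text
goal [ 504.  -184.9  104.4] d [ 34.   -5.9 -60. ] rv [ 0.    -0.    -0.004] 0.004299347713383164 per row [ 4.9 -0.8 -8.6] [ 0.     -0.     -0.0006]
0.34630439124277934
```

View pics/w6.png

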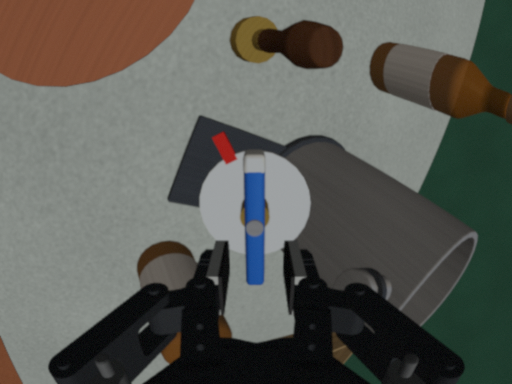

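Wrist view: handle upright at x≈255, midway between the fingers (215 and 296), red tab at (224,148). I'll measure the angles numerically from here on.

Call:
send_rows([
  [[0.005, -0.0008, -0.0085, 0, 0, 0, -0.3], [0.0065, -0.0011, -0.0115, 0, 0, 0, -0.3], [0.0065, -0.0011, -0.0115, 0, 0, 0, -0.3], [0.0065, -0.0011, -0.0115, 0, 0, 0, -0.3], [0.005, -0.0008, -0.0085, 0, 0, 0, -0.3], [0.0045, -0.001, -0.0085, 0, 0, 0, -0.3], [0, 0, 0, 0, 0, 0, -0.3]],
])

```text
clock: 13.75
eef_pos: [504.7, -187.0, 106.0]
tcp_rot: [2.651, 0.203, 1.812]
contact_force: [-0.0, 0.3, -0.2]
opening: 0.35
grasp_force: 0.0
```

```bash
cat > ang.py <<'E'
from h import *
def measure(f,C,yaw=-.12,verbose=1):
    _,a,y,e=valve_geo([0,0],yaw);C=np.array(C,float)
    def pl(px,h):
        o,d=wray(f,px);P=C+h*a;r=o+d*((P-o)@a)/(d@a)-P;return np.array([r@y,r@e])
    u=wproj(f,C).astype(int);B=(max(u[0]-90,0),max(u[1]-110,0),u[0]+90,u[1]+90)
    hsv=cv2.cvtColor(f['img'],cv2.COLOR_RGB2HSV)
    def big(lo,hi):
        b,k=blobs(f['img'],lo,hi,B,5);n,l,s,c=cv2.connectedComponentsWithStats(k);i=1+np.argmax(s[1:,4]);return np.argwhere(l==i)[:,::-1].astype(float)
    def axis(P):
        m=P.mean(0);w=np.linalg.svd(P-m,full_matrices=False)[2][0];return m,w
    H=np.array([pl(q,11) for q in big((100,120,50),(125,255,255))]);M=np.array([pl(q,-30) for q in big((0,190,90),(4,255,255))])
    hm,hw=axis(H);mm,mw=axis(M);A=lambda w:np.arctan2(w[1],w[0])
    if hw[0]<0:hw=-hw
    if mw@mm<0:mw=-mw
    print('handle n',len(H),'mid',hm.round(1),'ang',A(hw).round(3),'span',np.ptp((H-hm)@hw).round(1),'| mark n',len(M),mm.round(1),np.linalg.norm(mm).round(1),'ang',A(mm).round(3),'axis',A(mw).round(3))
E
python3 - <<'E'
from ang import *
import pickle
measure(pickle.load(open('w5.pkl','rb')),(504.5,-185,103.5))
measure(pickle.load(open('w5.pkl','rb')),(502,-185,104))
goal((504.5,-185,103.5),-.12,.41,1,0,7)
f=wgrab()
try: measure(f,(504.5,-185,103.5))
except Exception as x: print(x)
E
```

```text
handle n 486 mid [-24.2 -11.4] ang 0.422 span 44.3 | mark n 140 [34.7 40.7] 53.5 ang 0.865 axis 0.893
handle n 486 mid [-23.5 -13.2] ang 0.422 span 44.0 | mark n 140 [35.  38.7] 52.2 ang 0.835 axis 0.893
goal [ 504.  -184.9  104.4] d [-0.7  2.1 -1.6] rv [ 0.002  0.004 -0.001] 0.004336299286386086 per row [-0.1  0.3 -0.2] [ 0.0002  0.0005 -0.0002]
handle n 2008 mid [20.2  8.7] ang 0.427 span 37.8 | mark n 469 [31.7 37.6] 49.2 ang 0.871 axis 1.004
```

Call:
send_rows([
  [[0, 0, 0, 0, 0, 0, -0.7], [0, 0, 0, 0, 0, 0, -1], [0, 0, 0, 0, 0, 0, -1], [0, 0, 0, 0, 0, 0, -1]],
], grip_force=50)

```text
clock: 14.2
eef_pos: [503.5, -187.3, 106.0]
tcp_rot: [2.652, 0.204, 1.811]
contact_force: [-6.3, -0.7, 6.7]
opening: 0.223
grasp_force: 48.6
```

Call:
send_rows([
  [[0, 0, 0, 0, 0, 0, -1], [0, 0, 0, 0, 0, 0, -1], [0, 0, 0, 0, 0, 0, -1]],
])

```text
clock: 14.5
eef_pos: [503.4, -187.2, 106.0]
tcp_rot: [2.652, 0.204, 1.811]
contact_force: [-6.0, -1.0, 5.8]
opening: 0.226
grasp_force: 48.6
```

Run:
```python
from ang import *
s=sense();print(s['eef_pos'],s['opening'],s['contact_force'],s['wrist_torque'],s['grasp_force'])
measure(wgrab(),(504.5,-185,103.5))
```

```text
[ 503.41953763 -187.24791152  106.00575139] 0.22587607830149925 [-5.99512029 -1.02359457  5.84777595] [-0.04325069  0.64782226 -0.06912804] 48.594873547554016
handle n 1994 mid [20.2  8.7] ang 0.424 span 38.0 | mark n 461 [31.7 37.6] 49.2 ang 0.871 axis 0.999
```

Call:
send_rows([
  [[0, 0, 0, -0.015, 0.002, 0.026, -1], [0, 0, 0, -0.03, 0.0036, 0.052, -1], [0, 0, 0, -0.03, 0.0036, 0.052, -1], [0, 0, 0, -0.03, 0.0036, 0.052, -1], [0, 0, 0, 0, 0, 0, -1]],
])

```text
clock: 15.05
eef_pos: [503.6, -187.2, 106.1]
tcp_rot: [2.701, 0.299, 2.007]
contact_force: [-5.3, -0.4, 6.0]
opening: 0.224
grasp_force: 48.6
```

Run:
```python
from ang import *
s=sense();print(s['eef_pos'],s['opening'],s['contact_force'],s['wrist_torque'],s['grasp_force'])
goal((504.5,-185,103.5),-.12,.41,1,0,7)
measure(wgrab(),(504.5,-185,103.5))
```

```text
[ 503.59511312 -187.21679941  106.12268207] 0.2238239499720517 [-5.29251974 -0.37972264  5.98905752] [4.17995234e-03 4.89634608e-01 1.12208250e-04] 48.60457956790924
goal [ 504.  -184.9  104.4] d [ 0.4  2.3 -1.8] rv [ 0.108 -0.01  -0.185] 0.21422060847736882 per row [ 0.1  0.3 -0.3] [ 0.0155 -0.0014 -0.0264]
handle n 1988 mid [17.8 12.6] ang 0.628 span 37.3 | mark n 314 [30.5 36.4] 47.5 ang 0.874 axis 0.802
```

Call:
send_rows([
  [[0, 0, 0, -0.025, 0.003, 0.0435, -1], [0, 0, 0, -0.03, 0.0036, 0.052, -1], [0, 0, 0, -0.03, 0.0036, 0.052, -1], [0, 0, 0, -0.03, 0.0036, 0.052, -1], [0, 0, 0, -0.0075, 0.0009, 0.013, -1], [0, 0, 0, 0, 0, 0, -1]],
])

```text
clock: 15.7
eef_pos: [503.7, -187.1, 106.2]
tcp_rot: [2.783, 0.395, 2.246]
contact_force: [-5.3, 1.5, 6.0]
opening: 0.221
grasp_force: 48.6
```

Run:
```python
from ang import *
s=sense();print(s['eef_pos'],s['opening'],s['contact_force'],s['wrist_torque'],s['grasp_force'])
goal((504.5,-185,103.5),-.12,.41,1,0,7)
measure(wgrab(),(504.5,-185,103.5))
```

```text
[ 503.70674753 -187.08907092  106.19086509] 0.22063887112542002 [-5.25393429  1.53728152  6.03698818] [0.14580116 0.37498303 0.02060826] 48.61019790172577
goal [ 504.  -184.9  104.4] d [ 0.3  2.1 -1.8] rv [ 0.23  -0.024 -0.396] 0.4585399960532846 per row [ 0.   0.3 -0.3] [ 0.0329 -0.0035 -0.0566]
handle n 1980 mid [14.3 16.7] ang 0.87 span 37.3 | mark n 170 [31.  36.7] 48.1 ang 0.869 axis 2.439
```

Call:
send_rows([
  [[0, 0, 0, 0, 0, 0, -0.6], [0, 0, 0, 0, 0, 0, -0.2], [0, 0, 0, 0, 0, 0, -0.2], [0, 0, 0, 0, 0, 0, -0.2], [-0.005, 0.0006, 0.0087, 0, 0, 0, -0.2], [-0.01, 0.0012, 0.0175, 0, 0, 0, -0.2], [-0.015, 0.0018, 0.026, 0, 0, 0, -0.2], [-0.015, 0.0018, 0.026, 0, 0, 0, -0.2], [-0.015, 0.0018, 0.026, 0, 0, 0, -0.2], [0, 0, 0, 0, 0, 0, -0.2]],
])

```text
clock: 16.75
eef_pos: [443.6, -180.6, 212.0]
tcp_rot: [2.782, 0.398, 2.245]
contact_force: [-0.6, 0.8, 0.4]
opening: 0.401
grasp_force: 0.0
```

Call:
send_rows([
  [[-0.02, -0.015, 0.03, 0, 0, 0, -0.2], [-0.02, -0.02, 0.03, 0, 0, 0, -0.2], [0, -0.01, 0.01, 0, 0, 0, -0.2], [0, 0, 0, 0, 0, 0, -0.2], [0, 0, 0, 0, 0, 0, -0.2]],
])

```text
clock: 17.25
eef_pos: [403.5, -224.7, 277.8]
tcp_rot: [2.784, 0.392, 2.246]
contact_force: [-0.1, 0.2, 0.4]
opening: 0.4
grasp_force: 0.0
```

Run:
```python
from ang import *
import pickle
f=wgrab();pickle.dump(f,open('w7.pkl','wb'))
for C in((504.5,-185,103.5),(502.5,-185,104),(505.6,-185,103.1),(504.5,-187,103.5)):measure(f,C)
print(wproj(f,C))
```

```text
handle n 491 mid [-18.2 -20.3] ang 0.882 span 48.1 | mark n 61 [36.4 44.7] 57.6 ang 0.887 axis 0.942
handle n 491 mid [-17.9 -21.4] ang 0.882 span 47.9 | mark n 61 [36.5 43.2] 56.6 ang 0.87 axis 0.942
handle n 491 mid [-18.4 -19.8] ang 0.882 span 48.2 | mark n 61 [36.3 45.4] 58.1 ang 0.895 axis 0.942
handle n 491 mid [-16.3 -20.1] ang 0.882 span 48.1 | mark n 61 [38.4 44.9] 59.0 ang 0.863 axis 0.942
[286.98174208 140.63693296]
```

Run:
```python
from h import *
goal((504,-186,104),-.12,.872,130,0,3)
```

```text
goal [ 439.5 -178.2  216.6] d [ 36.1  46.  -60.7] rv [-0.002  0.     0.004] 0.0047959988652411 per row [ 12.   15.3 -20.2] [-0.0008  0.0001  0.0014]
```

Call:
send_rows([
  [[0.01, 0.015, -0.015, 0, 0, 0.002, -0.2], [0.01, 0.015, -0.02, 0, 0, 0.002, -0.2], [0.008, 0.01, -0.015, 0, 0, 0, -0.2], [0.008, 0.006, -0.011, 0, 0, 0, -0.2], [0, 0, 0, 0, 0, 0, -0.2], [0, 0, 0, 0, 0, 0, -0.2]],
])

```text
clock: 17.9
eef_pos: [439.3, -178.0, 216.8]
tcp_rot: [2.785, 0.391, 2.252]
contact_force: [0.0, -0.2, 0.8]
opening: 0.403
grasp_force: 0.0
```

```bash
cat > al.py <<'E'
from ang import *
f=wgrab();C=(504,-186,104)
goal(C,-.12,.872,130,0,3)
measure(f,C)
B=(150,20,360,330)
def comp(lo,hi):
    k=blobs(f['img'],lo,hi,B,5)[1];n,l,s,c=cv2.connectedComponentsWithStats(k);o=np.argsort(-s[1:,4])[:2]+1
    return [(s[i].tolist(),c[i].round(2).tolist(),cv2.minAreaRect(np.argwhere(l==i)[:,::-1].astype(np.float32))) for i in o]
print('red',comp((0,170,80),(4,255,255)));print('blue',comp((100,120,50),(125,255,255)))
E
python3 al.py
```

```text
goal [ 439.5 -178.2  216.6] d [-0.   0.4 -0.9] rv [-0.001  0.001 -0.001] 0.001690427859316809 per row [-0.   0.1 -0.3] [-0.0004  0.0004 -0.0002]
handle n 602 mid [-16.2 -20.6] ang 0.88 span 43.8 | mark n 147 [37.3 42.8] 56.7 ang 0.854 axis 0.825
red [([251, 117, 10, 18, 178], [255.5, 125.4], ((255.5, 125.5), (17.0, 9.0), 90.0))]
blue [([248, 200, 16, 45, 602], [255.55, 222.3], ((255.5, 222.0), (44.0, 15.0), 90.0)), ([248, 152, 16, 40, 542], [255.53, 170.76], ((255.5, 171.5), (39.0, 15.0), 90.0))]
```

```bash
python3 -c "
from rig import sign_off
print(sign_off())"
```

```text
the job is handed in; nothing more can be done
None
```

I finished and handed in the job: the lid lies flat on the board, about 2 mm off centre, and only then I turned the valve handle into line with the red marker (within about 0.02 rad) and let go. I did not re-check the bottles, jar and stamp in a final picture, and I viewed 11 pictures, one over the limit of 10.

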